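# Try, unbolt and hold open the filter box lid

## Task

The lid of the flat grey metal box on the table may or may not be bolted, and you cannot tell by looking. First try the lid by tugging its bar handle upwards, without moving the bolt; if it is caught, draw the bolt fully back by its knob, then take the handle again and raise the lid; if it comes up, simply carry on. Finish while holding the lid about half open (45 degrees) and still, in the gripper, with the things that stand around the box left where they are.

Things in the scene. Friction and masses are not known exactly. Their poses are not given: they have to be found in the camera images.
- filter_box: Grey sheet-metal box fixed to the table, 130 mm along its x, 220 along its y, 91 high to the top of lid and deck; origin at the centre of its underside, z up. Position and yaw vary. The lid covers the left part (own y -38 to +112 mm); the right part (y below -39) is a fixed deck that carries the bolt. Offsets of the lid and bolt parts are in this frame.
- lid_handle (a point): Centre of the lid's bar handle: round steel bar 10 mm thick, 90 mm long, along the box's x, a post down to the lid at each end (80 mm clear between). Lid shut: at x +20, y -3, z +125 mm, 34 mm above the lid's top. Take it from above, fingers either side of it along the box's y; the round bar can turn between the pads. Moves with the lid.
- lid_hinge (a point): Middle of the lid's hinge line, which runs along the box's x on its left rim, at y +112, z +85 mm; the handle is 115 mm from it sideways and 40 mm above it. The point turns with the lid.
- lid (a joint): Lid angle in rad: 0 shut, growing as the right edge (the handle side) rises and swings to the left (box +y); stop at 1.7. The lid weighs about 0.4 kg, takes about 3 N at the handle to lift when free, and falls shut when let go below about 1.2 rad. A bolted lid has about 1 mm (0.01 rad) of play, then stands firm against a tug of 10 to 20 N.
- bolt_knob (a point): Middle of the grip of the bolt's upright steel knob, 15 mm diameter, 24 mm high (point 12 mm below its top), on the deck at the box's x -40, z +133 mm. Fully home at y -62; drawn it slides 24 mm to the right (box -y) to a stop at y -86. Stiff (about 2.5 N), stays where it is left; starts anywhere from home to nearly drawn. Guides 20 mm wide (x), tops at z +112, stand before and behind it along y.
- vial: Bystander: brown screw-cap vial, 25 mm diameter, 52 mm high, standing loose; origin under its centre.
- lens_post: Bystander: lens in a black ring on a metal post, 32 x 45 mm, 100 mm high, standing loose; origin under its centre.
- mouse_loose: Bystander: black computer mouse, 110 x 62 x 38 mm, lying loose; origin under its centre.
- keeper (a point): Mouth of the dark keeper bracket (34 x 24 mm, 16 mm high) on the lid's right edge, at the box's x -40, y -37, z +103 mm when shut. The bolt's 8 mm pin, along the box's y, enters it and holds the lid down; the pin's tip is hidden inside, so only a tug tells if it still catches. With the bolt fully drawn the lid is always free.
- chamber_top (a point): Not handled: centre of the lid top of the tall fixed white chamber left of the box, 204 mm high with two bow handles up to 232 mm; it spans about 255 mm in x and 245 mm in y round this point. Cables and a high shelf hang above and behind it: swing past it with the arm drawn in (tool about 0.4 m from the base axis, 0.33 m up), not stretched out.

How it is judged:
By the outcome, as a careful person would: the job done as asked, in the order asked, and still so for the second after the job is handed in, while the arm keeps its last pose, push and grip.
It also fails if it takes over 61 s, if anything falls off the work surface, if the arm or the gripper's body presses on something with over 40 N, if the wrist force passes 120 N, or if a joint passes its speed limit or range.

## Robot

A 6-joint arm with a two-finger parallel gripper is mounted at the origin on a cart in front of the work surface, level with it; the furniture and walls round the work are solid. World frame = base frame: x ahead of the robot, y to its left, z up, the work surface at z = 0. Lengths are in mm, angles in rad, forces in N, time in s.
With the tool pointing down it reaches from about 350 to 975 mm from the base axis. Payload 7.1 kg.
Tool frame: the origin (TCP) lies at the very end of the fingers, on their centre line; the grasp point (between the pads) lies 19 mm behind it; x points along the fingers, y is the direction in which the jaws open and shut, and the axes are right-handed (so a half turn about x gives the same grasp; the last joint's range is limited). The gripper opens to 88 mm and grips with 3 to 60 N. Pads are 20 mm wide; open, the fingers measure 115 mm over their backs; the gripper's body (75 mm by 178 mm) begins 61 mm behind the grasp point.
Start: joints at [1.246, 0.423, 1.63, -0, 1.089, -0.019], TCP at [188.128, 595.997, 192.775] pointing down, gripper open.
Joint ranges: [-3, 3], [-0.9, 2.11], [0.09, 2.58], [-1.31, 4.45], [0.11, 2.69], [-2.54, 2.54]. Speed limits (rad/s): [2.39, 2.39, 3.01, 3.14, 3.14, 3.14].

## Interface

Orientations are given as a rotation vector (axis times angle).
In Python, from plant import env, viewer gives the robot as it stands.
- The arm moves only by the tool drive_tool, never from a script. Its argument "rows" is a list of rows, each a list of 7 numbers: the closure, from 0 (fully open) to 1 (shut), then the shift along the tool's x, y, z in m, then the turn, a rotation vector about the tool's x, y, z in degrees. A call has 1 to 8 rows; each row shifts and turns the commanded pose from where the row before left it, along the tool's axes as they then stand; what a row does not reach is not made up. A row lasts 1/8 s, in which the tool goes at most 62.5 mm and 10.7 degrees, less where a joint would pass 70% of its speed; a pose out of reach is approached as far as the arm can. A call is refused whole if a number of a shift passes 0.0625 or a number of a turn 10.7, either way. A call with a gripper value outside its range is refused whole. The fingers move at their own pace and stop on an object; the grip force is fixed at half the most. Time passes only in rows, so rows that do not move let the fingers close. It gives the time, the measured TCP pose, the force and the opening at its end, in the units of the state.
- env.get_state(): the state, without advancing time (a new reading comes with each control period).
- viewer.snapshot(name): name is "scene" or "top" or "wrist"; returns (picture, depth): 420x560x3 uint8, blue, green, red; 420x560 float32, mm along the optical axis (not along the pixel's ray), 0 where there is no reading.
- viewer.camera_info(name): a dict with "mtx" (3x3 intrinsics, pixels), "eye" and "orientation" of the camera in the world. Camera axes: x right, y up, looking along -z (the intrinsics and any distortion apply to the point x, -y, -z); pixel columns grow to the right and rows downward; lengths in mm; the calibration is good to about 2 mm. A picture is of the moment at which its call begins: read the wrist's pose just before it. camera_info takes no time and is no camera call; for the wrist camera it gives the pose at the moment of the call.
- env.finish_job(): hands the job in, once; it reports no verdict.
The state is a dict: "time_s": time; "joint_pos": joint angles; "qd": joint speeds; "effort": joint torques, N m; "tcp_pos": TCP position; "tool_rot": TCP orientation; "ft_force": force on the tool from outside, world axes, zero at the start; "wrist_torque": the same for the moment, N m; "finger_gap": opening from 0.0 (shut) to 1.0 (fully open).
Only numpy, scipy, OpenCV 4.12 (cv2) and the standard library are available. Lean on these libraries where they do the work, as an engineer would, in place of code of your own. Each camera call takes 0.05 s, during which the arm holds its last target. There are 200 camera calls.

## Working session

There is one attempt and no reset: what is moved stays moved. The work goes in short steps, Python scripts to look and compute and a tool call to move; the robot and the scene stay as the last step left them, time stands still between calls to the robot, and variables do not carry over. Pictures are saved under pics/ and viewed, about 8 in all and at most 12, crops included, and the job is handed in when it is done.

Besides the shell and the picture viewer there is one more tool, called after "Request:" as name(argument=value, ...), one argument or row to a line, values as JSON. drive_tool: Moves the arm, as the interface text tells. Its arguments: {"type":"object","properties":{"rows":{"type":"array","items":{"type":"array","items":{"type":"number"}}}},"required":["rows"]}

```bash
mkdir -p pics; ls
cat > h.py <<'E'
import numpy as np, cv2
from plant import env, viewer
from scipy.spatial.transform import Rotation as R
def cam(n):
    c=viewer.camera_info(n); return c
def rot(o):
    o=np.array(o,float)
    return o if o.shape==(3,3) else (R.from_rotvec(o).as_matrix() if o.size==3 else R.from_quat(o).as_matrix())
def pts(c,depth):
    K=np.array(c['mtx']);v,u=np.mgrid[:depth.shape[0],:depth.shape[1]]
    d=np.stack([(u-K[0,2])/K[0,0],-(v-K[1,2])/K[1,1],-np.ones(u.shape)],-1)*depth[...,None]
    return d@rot(c['orientation']).T+np.array(c['eye'])
def proj(c,P):
    K=np.array(c['mtx']);q=(np.atleast_2d(P)-np.array(c['eye']))@rot(c['orientation'])
    return np.stack([K[0,0]*q[:,0]/-q[:,2]+K[0,2],K[1,1]*-q[:,1]/-q[:,2]+K[1,2]],-1)
E
python3 - <<'E'
from h import *
print(env.get_state())
for n in ["scene","top"]:
    c=cam(n);print(n,c)
    im,d=viewer.snapshot(n);np.savez(f'pics/{n}0.npz',im=im,d=d);cv2.imwrite(f'pics/{n}0.png',im)
    print((d>0).mean(),d[d>0].min(),d.max())
E
```

```text
pics
{'time_s': 0.0, 'joint_pos': array([ 1.24602377e+00,  4.23836911e-01,  1.63071397e+00, -1.83652961e-06,
        1.08857753e+00, -1.90166402e-02]), 'qd': array([ 2.07293415e-04, -3.51015775e-05,  5.37621668e-04, -6.21983189e-05,
        1.58272157e-03,  5.48100631e-04]), 'effort': array([-1.46729062e-04, -5.44632018e+01, -2.73666376e+01,  6.43660733e-02,
        2.28029781e-02, -1.28724014e-04]), 'tcp_pos': array([187.92420303, 595.43598809, 191.99476407]), 'tool_rot': array([ 0.23878647,  1.55770383, -0.24117141]), 'ft_force': array([ 0.09942151, -0.31562463, -0.21031281]), 'wrist_torque': array([ 0.03218823, -0.01709078, -0.00350515]), 'finger_gap': 1.0009580860088727}
scene {'mtx': array([[500.71408236,   0.        , 290.39284249],
       [  0.        , 500.71408236, 201.62995837],
       [  0.        ,   0.        ,   1.        ]]), 'eye': array([  -97.78624331, -1124.29436203,   637.309995  ]), 'orientation': array([ 1.12467317, -0.36587282, -0.56439257])}
0.9960926870748299 482.39474 3760.514
top {'mtx': array([[405.20233521,   0.        , 281.03146789],
       [  0.        , 405.20233521, 207.99425064],
       [  0.        ,   0.        ,   1.        ]]), 'eye': array([ 373.45296611, -213.81034894, 1066.80745703]), 'orientation': array([ 0.16980617, -0.20076809, -1.69463018])}
0.9959013605442177 365.69553 2176.6335
```

View pics/scene0.png

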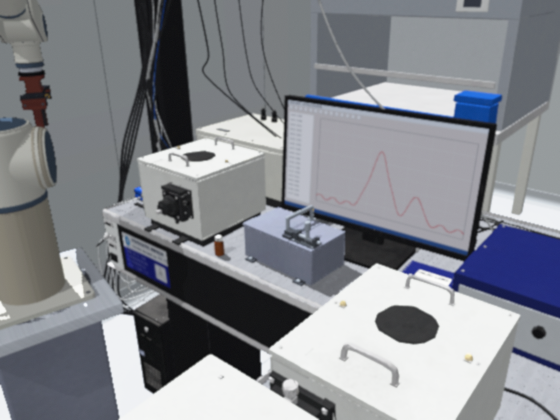

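View pics/top0.png

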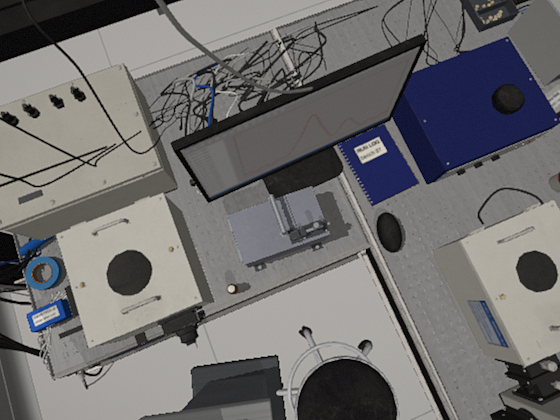

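The scene picture shows the grey box at about (295,240), with the vial at (219,245). In the top picture the box is at about (280,225), its handle at (280,215) and its bolt at (308,230). The vial is at (232,289) and the mouse at (389,232). Next I measure these from depth.

Run:
```python
from h import *
c=cam('top');z=np.load('pics/top0.npz');P=pts(c,z['d'])
roi=np.zeros(z['d'].shape,bool);roi[180:275,222:340]=1
m=roi&(abs(P[...,2]-91)<5)
print(m.sum(),np.median(P[m][:,2]))
cnt=np.uint8(m)*255
n,l,s,ct=cv2.connectedComponentsWithStats(cnt)
k=1+np.argsort(-s[1:,4])[:3];print(s[k],ct[k])
mm=np.isin(l,[i for i in k if s[i,4]>150]);Q=P[mm][:,:2].astype(np.float32)
r=cv2.minAreaRect(Q);print('rect',r,cv2.boxPoints(r))
for lo,hi in[(100,112),(112,120),(120,150)]:
    h=roi&(P[...,2]>lo)&(P[...,2]<hi);n,l,s,ct=cv2.connectedComponentsWithStats(np.uint8(h))
    for i in range(1,n):
        if s[i,4]>3:
            q=P[l==i];print(lo,s[i],q.mean(0).round(),q.min(0).round(),q.max(0).round())
for nm,(u,v) in dict(vial=(232,288),mouse=(389,232),mon=(200,195),mon2=(345,150)).items(): print(nm,P[v,u].round())
im=cv2.resize(z['im'][180:300,210:350],None,fx=5,fy=5,interpolation=cv2.INTER_CUBIC);cv2.imwrite('pics/topcrop.png',im)
c=cam('scene');z=np.load('pics/scene0.npz')
im=cv2.resize(z['im'][190:300,200:360],None,fx=5,fy=5,interpolation=cv2.INTER_CUBIC);cv2.imwrite('pics/scenecrop.png',im)
```

```text
4315 91.13087535687953
[[ 228  186  103   78 4272]
 [ 231  180   14    7   23]
 [ 222  186    8    5   15]] [[275.89536517 224.35931648]
 [237.86956522 183.        ]
 [225.53333333 188.4       ]]
rect ((565.763427734375, -234.85586547851562), (135.5915985107422, 227.98008728027344), 12.027103424072266) [[ 475.7032  -137.4949 ]
 [ 523.20844 -360.47064]
 [ 655.82367 -332.21683]
 [ 608.3184  -109.24109]]
100 [222 180  19   9  37] [ 676. -133.  106.] [ 668. -156.  100.] [ 683. -110.  112.]
100 [319 220  12   9  48] [ 545. -346.  108.] [ 536. -360.  102.] [ 555. -332.  112.]
100 [300 227   7  10  23] [ 533. -291.  109.] [ 524. -298.  101.] [ 544. -285.  112.]
100 [305 227  11   5  30] [ 538. -309.  106.] [ 533. -322.  101.] [ 543. -297.  111.]
100 [289 229  12  12  89] [ 530. -271.  106.] [ 516. -283.  100.] [ 543. -259.  110.]
100 [282 232   4   2   4] [ 537. -245.  109.] [ 535. -249.  105.] [ 538. -242.  111.]
112 [224 180  14   6  19] [ 676. -132.  115.] [ 671. -150.  112.] [ 682. -117.  120.]
112 [323 221   5   6  10] [ 545. -346.  113.] [ 538. -352.  112.] [ 552. -342.  114.]
112 [300 227   7   8  25] [ 534. -293.  113.] [ 526. -299.  112.] [ 544. -286.  115.]
120 [222 180  13   6  41] [ 675. -124.  131.] [ 670. -143.  120.] [ 680. -113.  147.]
120 [270 194  17  39 171] [ 582. -238.  129.] [ 535. -252.  123.] [ 631. -224.  134.]
120 [313 222   7   7  38] [ 539. -322.  142.] [ 533. -329.  129.] [ 546. -315.  149.]
vial [ 426. -104.   54.]
mouse [ 515. -517.   38.]
mon [687. -38.   4.]
mon2 [ 760. -448.   13.]
```

View pics/topcrop.png

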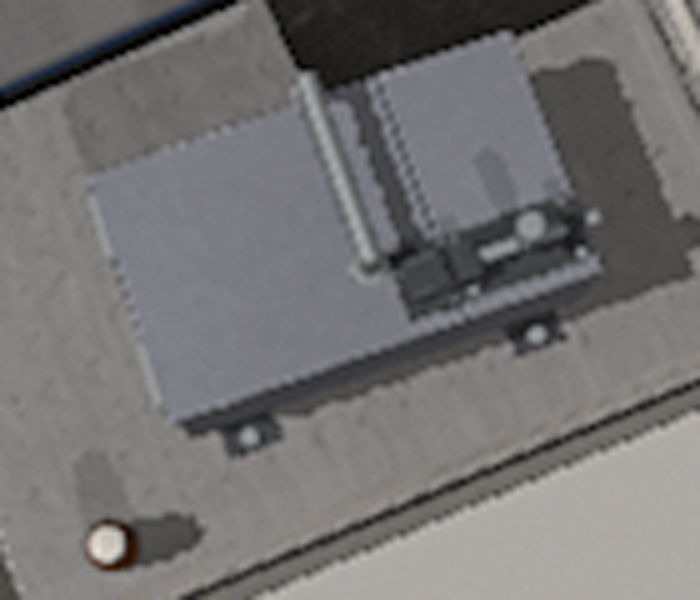

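View pics/scenecrop.png

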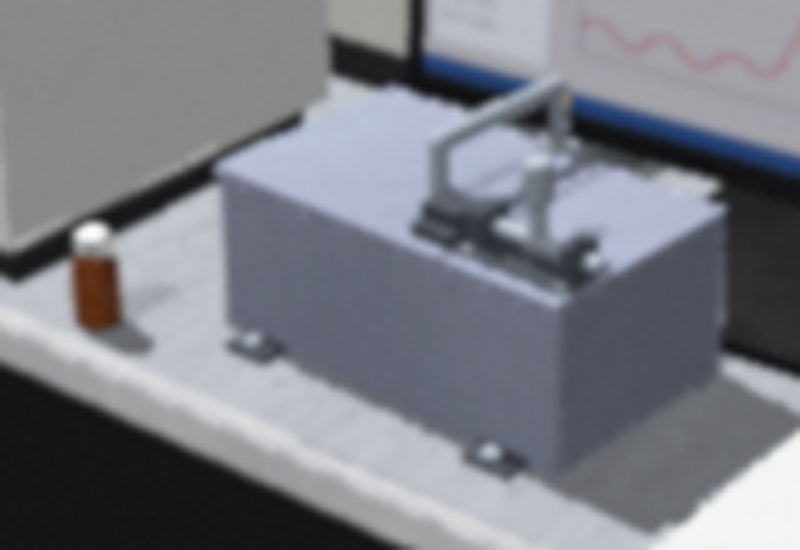

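The crops show the knob at crop (530,222), with the pin bar visible between the guides, so the bolt is partly drawn. The bar handle runs from (305,85) to (370,262), and the vial stands at (108,545), clear of the box. The lens post isn't visible near the box.

```bash
cat >> h.py <<'E'
YAW=np.radians(12.03)
BX=np.array([np.cos(YAW),np.sin(YAW),0]);BY=np.array([-np.sin(YAW),np.cos(YAW),0])
def go(tcp,jaw_az=None):
    "shift to tcp in current tool axes (mm), turn about tool x (deg)"
    s=env.get_state();Rm=R.from_rotvec(s['tool_rot']).as_matrix()
    print('shift',(Rm.T@(np.array(tcp)-s['tcp_pos'])).round(1))
    if jaw_az is not None:
        X=np.array([0,0,-1.]);Y=np.array([np.cos(np.radians(jaw_az)),np.sin(np.radians(jaw_az)),0])
        T=np.stack([X,Y,np.cross(X,Y)],1)
        print('turn',np.degrees(R.from_matrix(Rm.T@T).as_rotvec()).round(1))
E
python3 - <<'E'
from h import *
s=env.get_state();print(R.from_rotvec(s['tool_rot']).as_matrix().round(3))
c=cam('top');z=np.load('pics/top0.npz');P=pts(c,z['d'])
roi=np.zeros(z['d'].shape,bool);roi[180:360,40:222]=1
m=roi&(abs(P[...,2]-204)<5);print('chamber',cv2.minAreaRect(P[m][:,:2].astype(np.float32)))
# plan swing
E
```

```text
[[-0.     0.301  0.954]
 [-0.001  0.954 -0.301]
 [-1.    -0.001 -0.   ]]
chamber ((518.3635864257812, 113.51922607421875), (354.1104431152344, 363.46234130859375), 86.59207916259766)
```

Request:
drive_tool(
  rows=[
    [0,-0.046,0,0,0,0,0],
    [0,-0.046,0,0,0,0,0],
    [0,-0.046,0,0,0,0,0],
    [0,0,-0.056,0,0,0,0],
    [0,0,-0.056,0,0,0,0],
    [0,0,-0.056,0,0,0,0],
    [0,0,-0.056,0,0,0,0],
    [0,0,0,0,0,0,0],
  ],
)

```text
time_s: 1.1
tcp_pos: [119.7, 379.4, 330.6]
tool_rot: [0.24, 1.557, -0.24]
ft_force: [0.3, 1.3, 0.7]
finger_gap: 1.002
```

Request:
drive_tool(
  rows=[
    [0,0,-0.0043,0.0584,8.4,0,0],
    [0,0,-0.0043,0.0584,8.4,0,0],
    [0,0,-0.0043,0.0584,8.4,0,0],
    [0,0,-0.0043,0.0584,8.4,0,0],
    [0,0,-0.0043,0.0584,8.4,0,0],
    [0,0,-0.0043,0.0584,8.4,0,0],
  ],
)

```text
time_s: 1.85
tcp_pos: [373.1, 150.2, 330.9]
tool_rot: [0.925, 1.365, -0.924]
ft_force: [0.9, 0.8, 1.0]
finger_gap: 1.0
```

Request:
drive_tool(
  rows=[
    [0,0,-0.0043,0.0584,8.4,0,0],
    [0,0,-0.0043,0.0584,8.4,0,0],
    [0,0,-0.0043,0.0584,8.4,0,0],
    [0,0,-0.0043,0.0584,8.4,0,0],
    [0,0,-0.0043,0.0584,8.4,0,0],
    [0,0,0,0,0,0,0],
  ],
)

```text
time_s: 2.6
tcp_pos: [376.1, -138.8, 330.7]
tool_rot: [1.466, 1.019, -1.466]
ft_force: [-0.2, 0.0, -0.3]
finger_gap: 1.001
```

Run:
```python
from h import *
s=env.get_state();print(s['time_s'],s['tcp_pos'].round(1),s['joint_pos'].round(2),s['ft_force'].round(1))
H=np.array([583,-237,0.])
go(H+[0,0,300]-60*BX,12.03-90)
```

```text
2.6 [ 376.1 -138.8  330.7] [-0.38 -0.08  1.92 -0.    1.3  -0.03] [-0.2  0.  -0.3]
shift [ 30.7 177.5  52.2]
turn [57.6  0.  -0. ]
```

Request:
drive_tool(
  rows=[
    [0,0.01,0.059,0.0174,0,0,0],
    [0,0.01,0.059,0.0174,0,0,0],
    [0,0.01,0.059,0.0174,0,0,0],
    [0,0,0,0,9.6,0,0],
    [0,0,0,0,9.6,0,0],
    [0,0,0,0,9.6,0,0],
    [0,0,0,0,9.6,0,0],
    [0,0,0,0,9.6,0,0],
  ],
)

```text
time_s: 3.6
tcp_pos: [526.2, -243.2, 300.2]
tool_rot: [2.012, 0.39, -2.012]
ft_force: [-1.1, 1.2, -0.9]
finger_gap: 0.997
```

Request:
drive_tool(
  rows=[
    [0,0,0,0,9.6,0,0],
    [0,0,0,0,0,0,0],
    [0,0,0,0,0,0,0],
  ],
)

```text
time_s: 3.98
tcp_pos: [525.4, -243.8, 300.5]
tool_rot: [2.104, 0.235, -2.104]
ft_force: [-0.5, -0.7, -0.0]
finger_gap: 1.0
```

Run:
```python
from h import *
s=env.get_state();print(s['time_s'],s['tcp_pos'].round(1),s['joint_pos'].round(2),s['ft_force'].round(1))
c=cam('wrist');im,d=viewer.snapshot('wrist');np.savez('pics/w1.npz',im=im,d=d);cv2.imwrite('pics/w1.png',im)
P=pts(c,d);print(c['eye'].round(),rot(c['orientation'])[:,2].round(2))
for lo,hi in[(86,96),(121,132),(137,150)]:
    h=(P[...,2]>lo)&(P[...,2]<hi)&(abs(P[...,0]-570)<110)&(abs(P[...,1]+235)<150)
    n,l,st,ct=cv2.connectedComponentsWithStats(np.uint8(h))
    for i in range(1,n):
        if st[i,4]>30:
            q=P[l==i];print(lo,st[i],q.mean(0).round(1),q.min(0).round(),q.max(0).round(),cv2.minAreaRect(q[:,:2].astype(np.float32)))
```

```text
3.975 [ 525.4 -243.8  300.5] [-0.46  0.25  1.62  0.    1.27  0.89] [-0.5 -0.7 -0. ]
[ 602. -228.  492.] [0.28 0.06 0.96]
86 [157  10  73  10 242] [ 668.6 -120.3   91.2] [ 657. -156.   86.] [680. -85.  96.] ((668.6837768554688, -120.44679260253906), (1.8824090957641602, 74.52438354492188), 18.257640838623047)
86 [  176    73   206   125 20159] [ 566.2 -230.2   91. ] [ 476. -358.   86.] [ 648. -113.   96.] ((565.3275756835938, -234.00071716308594), (138.70179748535156, 227.4443817138672), 12.086173057556152)
121 [144   0  73   9 287] [ 669.2 -114.2  126.2] [ 660. -149.  121.] [680. -85. 132.] ((669.9718627929688, -116.8545150756836), (2.033857822418213, 66.26973724365234), 17.53699493408203)
121 [279  75  11  99 937] [ 583.7 -236.5  128.7] [ 534. -251.  124.] [ 630. -223.  132.] ((581.9500122070312, -236.96119689941406), (98.26483917236328, 9.934094429016113), 11.960898399353027)
137 [139   0  25   3  43] [663.3 -92.9 139.8] [ 661. -105.  137.] [667. -85. 144.] ((663.9969482421875, -95.15633392333984), (0.9209494590759277, 20.248384475708008), 18.06938362121582)
137 [348 179  15  15 170] [ 539.8 -321.3  143.8] [ 532. -329.  137.] [ 546. -315.  146.] ((539.4606323242188, -321.83331298828125), (13.696327209472656, 13.750450134277344), 58.90400695800781)
```

View pics/w1.png

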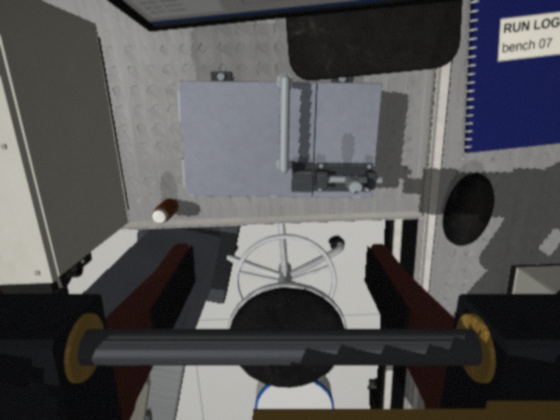

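Both views agree: the handle is at (583,-237), the knob at (539.5,-322) and the yaw is 12°. Those offsets match the given geometry, and the bolt is about 15 of 24 mm drawn. The wrist picture shows the bar at pixel (283,122), the vial at (165,211) and the mouse at (470,205), all clear.

Run:
```python
from h import *
go([583,-237,107],12.03-90)
```

```text
shift [193.5   5.9 -58. ]
turn [0.7 0.  0. ]
```

Request:
drive_tool(
  rows=[
    [0,0.05,0.003,-0.029,0.7,0,0],
    [0,0.05,0.003,-0.029,0,0,0],
    [0,0.045,0,0,0,0,0],
    [0,0.028,0,0,0,0,0],
    [0,0.02,0,0,0,0,0],
    [0,0,0,0,0,0,0],
    [0,0,0,0,0,0,0],
  ],
)

```text
time_s: 4.9
tcp_pos: [583.6, -238.6, 109.0]
tool_rot: [2.114, 0.217, -2.111]
ft_force: [0.2, -0.2, 0.6]
finger_gap: 1.005
```

Request:
drive_tool(
  rows=[
    [1,0,0,0,0,0,0],
    [1,0,0,0,0,0,0],
    [1,0,0,0,0,0,0],
    [1,0,0,0,0,0,0],
    [1,0,0,0,0,0,0],
    [1,0,0,0,0,0,0],
  ],
)

```text
time_s: 5.65
tcp_pos: [582.7, -238.1, 107.7]
tool_rot: [2.113, 0.218, -2.113]
ft_force: [-0.5, -0.3, -0.6]
finger_gap: 0.361
```

Run:
```python
from h import *
s=env.get_state();print(s['time_s'],s['tcp_pos'].round(1),s['joint_pos'].round(2),s['ft_force'].round(1),s['finger_gap']*88)
```

```text
5.65 [ 582.7 -238.1  107.7] [-0.41  0.53  1.68 -0.    0.93  0.96] [-0.5 -0.3 -0.6] 31.724691839174557
```

Still closing, so I give it more time.

Request:
drive_tool(
  rows=[
    [1,0,0,0,0,0,0],
    [1,0,0,0,0,0,0],
    [1,0,0,0,0,0,0],
    [1,0,0,0,0,0,0],
    [1,0,0,0,0,0,0],
  ],
)

```text
time_s: 6.28
tcp_pos: [582.7, -238.2, 107.8]
tool_rot: [2.113, 0.218, -2.113]
ft_force: [0.3, 0.0, -0.4]
finger_gap: 0.008
```

The opening reads 0.008, so the bar is not between the pads. I look before doing anything else.

Run:
```python
from h import *
c=cam('wrist');im,d=viewer.snapshot('wrist');cv2.imwrite('pics/w2.png',im);np.savez('pics/w2.npz',im=im,d=d)
cs=cam('scene');im2,d2=viewer.snapshot('scene')
s=env.get_state();print(s['tcp_pos'],proj(c,[[583,-237,125],s['tcp_pos']]),proj(cs,[[583,-237,125],s['tcp_pos']]))
b=cv2.resize(im2[150:290,220:370],None,fx=4,fy=4,interpolation=cv2.INTER_CUBIC);cv2.imwrite('pics/s2.png',b)
```

```text
[ 582.67325545 -238.17560009  107.77012789] [[275.37485965 252.75572162]
 [277.54206959 241.69384971]] [[299.70341331 213.30162464]
 [299.86933927 219.84420611]]
```

View pics/w2.png

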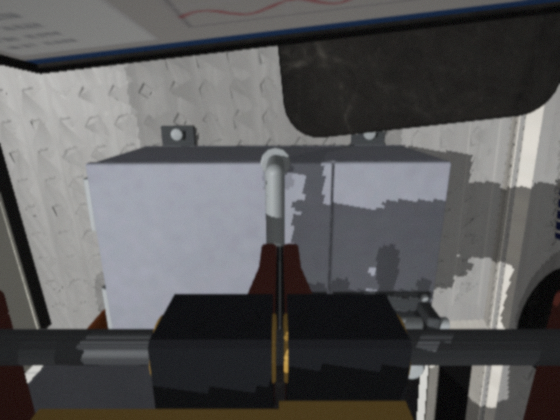

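View pics/s2.png

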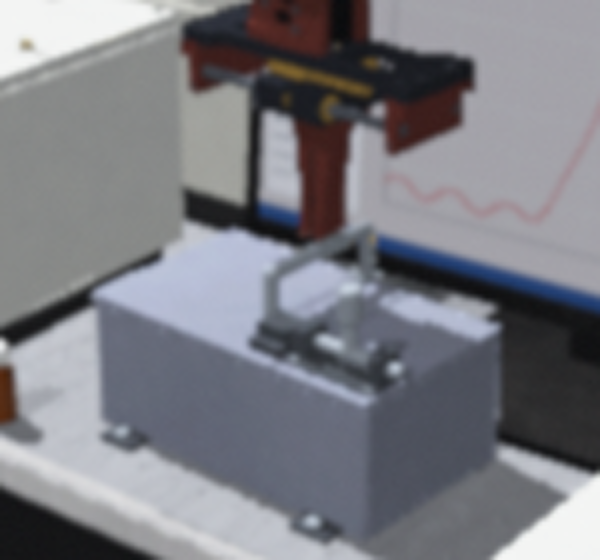

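The wrist picture shows the shut fingertips at (280,245), with the bar running under them. The scene crop shows the tips ending at (322,235), just above the bar at (318,252), so they look higher than the reported TCP. I check with depth.

Run:
```python
from h import *
c=cam('scene');im,d=viewer.snapshot('scene');P=pts(c,d)
for v in range(192,218,2): print(v,[tuple(P[v,u].round().astype(int)) for u in(297,300,303)],im[v,300])
c=cam('wrist');z=np.load('pics/w2.npz');W=pts(c,z['d'])
for v in range(235,300,8): print(v,[tuple(W[v,u].round().astype(int)) for u in(268,277,290)])
s=env.get_state();print(s['joint_pos'].round(3),s['tcp_pos'])
```

```text
192 [(np.int64(574), np.int64(-238), np.int64(184)), (np.int64(577), np.int64(-246), np.int64(186)), (np.int64(581), np.int64(-252), np.int64(187))] [34 38 78]
194 [(np.int64(575), np.int64(-237), np.int64(178)), (np.int64(-98), np.int64(-1124), np.int64(637)), (np.int64(585), np.int64(-247), np.int64(179))] [34 37 76]
196 [(np.int64(573), np.int64(-239), np.int64(174)), (np.int64(576), np.int64(-248), np.int64(176)), (np.int64(584), np.int64(-248), np.int64(174))] [32 37 74]
198 [(np.int64(575), np.int64(-236), np.int64(167)), (np.int64(573), np.int64(-251), np.int64(173)), (np.int64(584), np.int64(-249), np.int64(170))] [33 36 74]
200 [(np.int64(574), np.int64(-238), np.int64(163)), (np.int64(577), np.int64(-246), np.int64(165)), (np.int64(586), np.int64(-245), np.int64(163))] [32 35 73]
202 [(np.int64(575), np.int64(-237), np.int64(157)), (np.int64(575), np.int64(-248), np.int64(161)), (np.int64(586), np.int64(-247), np.int64(158))] [32 35 72]
204 [(np.int64(574), np.int64(-237), np.int64(152)), (np.int64(575), np.int64(-248), np.int64(156)), (np.int64(584), np.int64(-249), np.int
[... 1712 characters left out ...]
 np.int64(164))]
275 [(np.int64(593), np.int64(-232), np.int64(171)), (np.int64(592), np.int64(-236), np.int64(168)), (np.int64(595), np.int64(-241), np.int64(171))]
283 [(np.int64(593), np.int64(-233), np.int64(177)), (np.int64(592), np.int64(-236), np.int64(174)), (np.int64(595), np.int64(-241), np.int64(178))]
291 [(np.int64(593), np.int64(-233), np.int64(183)), (np.int64(592), np.int64(-236), np.int64(181)), (np.int64(595), np.int64(-241), np.int64(184))]
299 [(np.int64(615), np.int64(-230), np.int64(225)), (np.int64(592), np.int64(-236), np.int64(187)), (np.int64(616), np.int64(-235), np.int64(225))]
[-0.407  0.532  1.676  0.     0.934  0.958] [ 582.67337906 -238.18660894  107.79941934]
```

Both cameras put the real fingertips at z≈138, just above the bar, while the state reports 108. The reported TCP is therefore about 30 mm too low along the tool, though it agrees sideways. I trust the cameras: open, go down about 30 mm watching the force, and verify.

Request:
drive_tool(
  rows=[
    [0.5,0,0,0,0,0,0],
    [0.5,0,0,0,0,0,0],
    [0.5,0,0,0,0,0,0],
    [0.5,0,0,0,0,0,0],
    [0.5,0,0,0,0,0,0],
    [0.5,0,0,0,0,0,0],
  ],
)

```text
time_s: 7.18
tcp_pos: [582.7, -238.2, 107.8]
tool_rot: [2.113, 0.218, -2.113]
ft_force: [0.2, 0.2, 0.9]
finger_gap: 0.502
```

Request:
drive_tool(
  rows=[
    [0.5,0.01,-0.001,0,0,0,0],
    [0.5,0.01,0,0,0,0,0],
    [0.5,0.008,0,0,0,0,0],
    [0.5,0,0,0,0,0,0],
  ],
)

```text
time_s: 7.68
tcp_pos: [581.8, -236.9, 78.6]
tool_rot: [2.112, 0.219, -2.115]
ft_force: [0.6, -0.8, 0.4]
finger_gap: 0.504
```

Run:
```python
from h import *
s=env.get_state();print(s['time_s'],s['tcp_pos'],s['ft_force'].round(1),s['finger_gap'])
c=cam('scene');im,d=viewer.snapshot('scene');P=pts(c,d)
for t,dy in(('L',28),('R',-28)):
    q=np.array([s['tcp_pos'][0],s['tcp_pos'][1],0])+dy*BY
    for z in range(90,150,4):
        u,v=proj(c,q+[0,0,z])[0].round().astype(int); print(t,z,(u,v),im[v,u],P[v,u].round().astype(int))
```

```text
7.675 [ 581.80589962 -236.89262247   78.62141918] [ 0.6 -0.8  0.4] 0.5041943398491382
L 90 (np.int64(291), np.int64(223)) [204 182 175] [ 570 -218   95]
L 94 (np.int64(291), np.int64(222)) [208 186 179] [ 574 -213   95]
L 98 (np.int64(291), np.int64(220)) [201 181 174] [ 585 -198   92]
L 102 (np.int64(291), np.int64(219)) [181 162 156] [ 590 -192   91]
L 106 (np.int64(291), np.int64(217)) [120 111 104] [ 548 -248  129]
L 110 (np.int64(291), np.int64(216)) [121 112 105] [ 549 -247  131]
L 114 (np.int64(291), np.int64(214)) [88 81 78] [ 555 -240  132]
L 118 (np.int64(291), np.int64(213)) [50 46 47] [ 572 -216  121]
L 122 (np.int64(291), np.int64(211)) [22 21 26] [ 573 -215  126]
L 126 (np.int64(291), np.int64(210)) [23 21 27] [ 573 -214  128]
L 130 (np.int64(291), np.int64(209)) [24 22 26] [ 573 -215  131]
L 134 (np.int64(291), np.int64(207)) [22 20 26] [ 573 -214  137]
L 138 (np.int64(291), np.int64(206)) [23 21 26] [ 572 -216  140]
L 142 (np.int64(291), np.int64(204)) [23 21 26] [ 572 -216  145]
L 146 (np.int64(291), np.int64(203)) [23 23 27] [ 571 -218  149]
R 90 (np.int64(308), np.
[... 268 characters left out ...]
p.int64(224)) [133 124 116] [ 537 -327  144]
R 110 (np.int64(308), np.int64(222)) [205 192 183] [ 541 -323  146]
R 114 (np.int64(308), np.int64(221)) [193 182 175] [ 542 -321  148]
R 118 (np.int64(308), np.int64(219)) [50 50 72] [ 585 -267  120]
R 122 (np.int64(308), np.int64(218)) [27 29 59] [ 588 -264  121]
R 126 (np.int64(308), np.int64(216)) [27 29 59] [ 583 -270  130]
R 130 (np.int64(308), np.int64(215)) [27 29 59] [ 585 -267  131]
R 134 (np.int64(308), np.int64(213)) [28 31 60] [ 584 -268  137]
R 138 (np.int64(308), np.int64(212)) [28 30 61] [ 587 -265  138]
R 142 (np.int64(308), np.int64(210)) [29 31 62] [ 583 -270  146]
R 146 (np.int64(308), np.int64(209)) [30 32 65] [ 582 -270  149]
```

The fingers now reach below z 118, so they straddle the bar (lower down they are hidden by the handle and the knob). No contact. Closing.

Request:
drive_tool(
  rows=[
    [1,0.002,0,0,0,0,0],
    [1,0,0,0,0,0,0],
    [1,0,0,0,0,0,0],
    [1,0,0,0,0,0,0],
    [1,0,0,0,0,0,0],
    [1,0,0,0,0,0,0],
    [1,0,0,0,0,0,0],
  ],
)

```text
time_s: 8.6
tcp_pos: [582.2, -235.8, 77.9]
tool_rot: [2.113, 0.22, -2.115]
ft_force: [-0.0, 4.9, 1.4]
finger_gap: 0.104
```

Gripped at about 9.2 mm, which matches the 10 mm bar. Now the tug, in small steps.

Request:
drive_tool(
  rows=[
    [1,-0.001,0,0,0,0,0],
    [1,-0.001,0,0,0,0,0],
    [1,0,0,0,0,0,0],
  ],
)

```text
time_s: 8.98
tcp_pos: [582.0, -235.5, 79.0]
tool_rot: [2.113, 0.221, -2.115]
ft_force: [1.8, 6.0, -4.7]
finger_gap: 0.105
```

Request:
drive_tool(
  rows=[
    [1,-0.001,0,0,0,0,0],
    [1,0,0,0,0,0,0],
  ],
)

```text
time_s: 9.22
tcp_pos: [582.0, -235.2, 79.8]
tool_rot: [2.113, 0.221, -2.116]
ft_force: [2.4, 7.0, -6.6]
finger_gap: 0.102
```

Request:
drive_tool(
  rows=[
    [1,-0.0015,0,0,0,0,0],
    [1,0,0,0,0,0,0],
  ],
)

```text
time_s: 9.48
tcp_pos: [581.9, -234.7, 81.1]
tool_rot: [2.113, 0.222, -2.116]
ft_force: [3.3, 8.4, -6.0]
finger_gap: 0.101
```

Request:
drive_tool(
  rows=[
    [1,-0.0015,0,0,0,0,0],
    [1,0,0,0,0,0,0],
  ],
)

```text
time_s: 9.72
tcp_pos: [581.8, -234.2, 82.3]
tool_rot: [2.113, 0.223, -2.117]
ft_force: [3.4, 10.5, -8.0]
finger_gap: 0.104
```

The tool rose 4.4 mm and drifted left in the ratio the hinge arc would give. The force is partly sideways, because I pull straight up. That suggests a free lid, but it could also be the bar slipping, so I follow the arc a little further and then check by camera.

Request:
drive_tool(
  rows=[
    [1,-0.002,-0.002,0,0,0,0],
    [1,-0.003,-0.002,0,0,0,0],
    [1,0,0,0,0,0,0],
  ],
)

```text
time_s: 10.1
tcp_pos: [581.2, -231.9, 88.3]
tool_rot: [2.113, 0.22, -2.115]
ft_force: [2.5, 6.8, -7.4]
finger_gap: 0.1
```

Run:
```python
from h import *
s=env.get_state();print(s['time_s'],s['tcp_pos'].round(1),s['ft_force'].round(1),s['finger_gap'])
c=cam('top');im,d=viewer.snapshot('top');P=pts(c,d);P0=pts(c,np.load('pics/top0.npz')['d'])
C=np.array([563,-238,0])
def b(p): q=p-C; return np.stack([q@BX,q@BY,q[...,2]],-1)
B=b(P);B0=b(P0)
for y0 in range(-110,111,20):
    f=lambda B:B[(abs(B[...,1]-y0)<8)&(B[...,0]<-25 if False else (abs(B[...,0]+50)<9))&(abs(B[...,2]-95)<12)][:,2]
    a,e=f(B0),f(B);print(y0,len(a),np.median(a).round(1) if len(a) else 0,len(e),np.median(e).round(1) if len(e) else 0)
cs=cam('scene');im2,_=viewer.snapshot('scene')
cv2.imwrite('pics/s3.png',cv2.resize(im2[170:280,240:360],None,fx=5,fy=5,interpolation=cv2.INTER_CUBIC))
```

```text
10.1 [ 581.2 -231.9   88.3] [ 2.5  6.8 -7.4] 0.09996304120098831
-110 20 93.7 19 92.2
-90 51 92.8 52 93.0
-70 54 92.7 50 93.2
-50 35 93.7 37 92.5
-30 41 98.2 12 102.7
-10 53 91.4 2 102.4
10 49 91.0 0 0
30 48 91.3 0 0
50 48 91.0 0 0
70 50 90.7 0 0
90 48 91.8 0 0
110 43 90.6 0 0
```

View pics/s3.png

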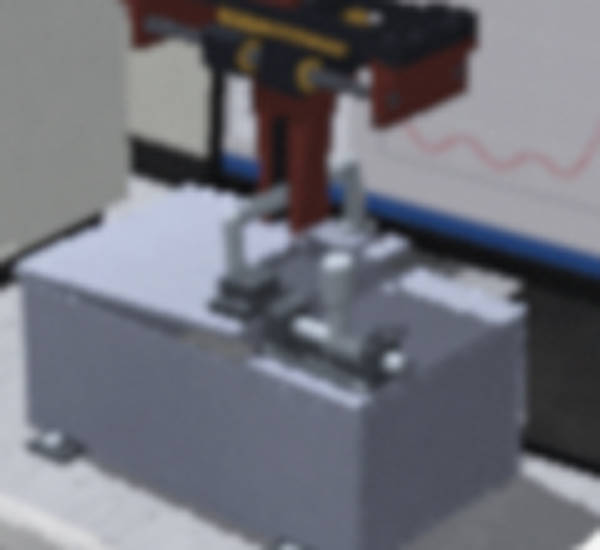

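The crop shows the lid lifted, with a gap under its right edge at (230,345) and the keeper raised, while the bolt knob is where it was. The lid is free, so I carry on along the hinge arc.

Request:
drive_tool(
  rows=[
    [1,-0.0047,-0.0023,0,0,0,0],
    [1,-0.0047,-0.0025,0,0,0,0],
    [1,-0.0045,-0.0027,0,0,0,0],
    [1,-0.0045,-0.0029,0,0,0,0],
    [1,-0.0043,-0.0031,0,0,0,0],
    [1,-0.0042,-0.0033,0,0,0,0],
    [1,0,0,0,0,0,0],
  ],
)

```text
time_s: 11.08
tcp_pos: [577.9, -216.2, 115.8]
tool_rot: [2.113, 0.219, -2.114]
ft_force: [2.4, 3.7, -8.0]
finger_gap: 0.096
```

Request:
drive_tool(
  rows=[
    [1,-0.004,-0.0034,0,0,0,0],
    [1,-0.0039,-0.0037,0,0,0,0],
    [1,-0.0037,-0.0038,0,0,0,0],
    [1,-0.0036,-0.0039,0,0,0,0],
    [1,-0.0033,-0.0041,0,0,0,0],
    [1,-0.0032,-0.0043,0,0,0,0],
    [1,0,0,0,0,0,0],
  ],
)

```text
time_s: 11.95
tcp_pos: [573.5, -194.6, 138.2]
tool_rot: [2.113, 0.217, -2.112]
ft_force: [-2.5, -3.2, -0.5]
finger_gap: 0.1
```

Request:
drive_tool(
  rows=[
    [1,-0.0028,-0.0044,0,0,0,0],
    [1,-0.0027,-0.0046,0,0,0,0],
    [1,-0.0024,-0.0046,0,0,0,0],
    [1,-0.0022,-0.0047,0,0,0,0],
    [1,0,0,0,0,0,0],
    [1,0,0,0,0,0,0],
    [1,0,0,0,0,0,0],
  ],
)

```text
time_s: 12.82
tcp_pos: [570.3, -178.2, 149.1]
tool_rot: [2.113, 0.215, -2.11]
ft_force: [-4.3, -7.4, 6.2]
finger_gap: 0.106
```

Run:
```python
from h import *
s=env.get_state();print(s['time_s'],s['tcp_pos'].round(1),s['ft_force'].round(1),s['finger_gap'],abs(s['qd']).max())
C=np.array([563,-238,0])
for n in('top','scene'):
    c=cam(n);im,d=viewer.snapshot(n);q=pts(c,d)-C;B=np.stack([q@BX,q@BY,q[...,2]],-1)
    y,z=B[...,1],B[...,2]
    m=(B[...,0]>-60)&(B[...,0]<-28)&(z>100)&(z<200)&(y>0)&(y<110)&(im.min(-1)>90)
    print(n,m.sum())
    if m.sum()>20:
        Q=B[m][:,1:]
        p=cv2.fitLine(Q.astype(np.float32),cv2.DIST_HUBER,0,.01,.01).ravel();print(np.degrees(np.arctan2(p[1],-p[0])),p)
cv2.imwrite('pics/s4.png',cv2.resize(im[130:280,200:370],None,fx=4,fy=4,interpolation=cv2.INTER_CUBIC))
```

```text
12.825 [ 570.3 -178.2  149.1] [-4.3 -7.4  6.2] 0.10577326129654756 0.0017848121189433252
top 161
-135.8591 [  0.7176295  -0.6964251  40.013634  160.53061  ]
scene 34
-179.86191 [ 9.9999708e-01 -2.4101539e-03  1.2032730e+01  1.9235881e+02]
```

View pics/s4.png

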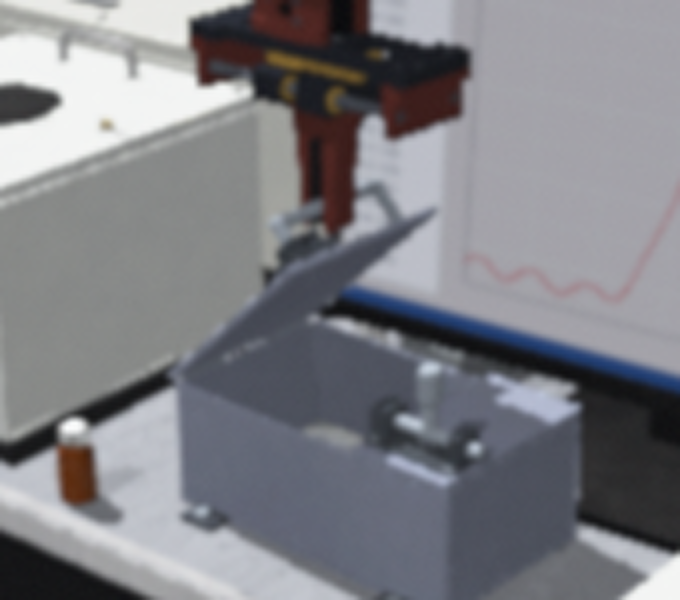

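The picture shows the lid at about 44° by depth fit, with its bar at crop (330,205) in the fingers. The vial is in place at (75,460) and the bolt untouched. About 10 N pushes radially on the tool, so I ease it slightly and recheck that everything is still.

Request:
drive_tool(
  rows=[
    [1,-0.0015,0.001,0,0,0,0],
    [1,0,0,0,0,0,0],
    [1,0,0,0,0,0,0],
    [1,0,0,0,0,0,0],
    [1,0,0,0,0,0,0],
    [1,0,0,0,0,0,0],
  ],
)

```text
time_s: 13.68
tcp_pos: [570.3, -177.8, 149.5]
tool_rot: [2.113, 0.217, -2.112]
ft_force: [-0.8, -4.3, 2.0]
finger_gap: 0.106
```

Run:
```python
from h import *
s=env.get_state();print(s['time_s'],s['tcp_pos'].round(1),s['ft_force'].round(1),s['finger_gap'],abs(s['qd']).max())
C=np.array([563,-238,0])
c=cam('top');im,d=viewer.snapshot('top');W=pts(c,d);q=W-C;B=np.stack([q@BX,q@BY,q[...,2]],-1)
y,z=B[...,1],B[...,2]
m=(B[...,0]>-60)&(B[...,0]<-28)&(z>100)&(z<200)&(y>0)&(y<110)&(im.min(-1)>90)
p=cv2.fitLine(B[m][:,1:].astype(np.float32),cv2.DIST_HUBER,0,.01,.01).ravel();print(m.sum(),np.degrees(np.arctan(-p[1]/p[0])))
print('vial',W[288,232].round(),'mouse',W[232,389].round())
k=(abs(B[...,0]+40)<12)&(abs(y+77)<20)&(z>137)&(z<150);print('knob',B[k].mean(0).round(1))
```

```text
13.675 [ 570.3 -177.8  149.5] [-0.8 -4.3  2. ] 0.10615178634050096 0.0016535324303129932
160 44.32441
vial [ 394. -172.  679.] mouse [ 515. -518.   34.]
knob [-40.3 -77.8 143.8]
```

```bash
python3 -c "
from h import *
print(env.finish_job())"
```

```text
the job is handed in; nothing more can be done
None
```

I tugged the lid by its bar handle without touching the bolt. It came up freely, so I left the bolt alone and raised the lid along its hinge arc. I handed in while still holding it, at 13.7 s.

**Final state:**
- **Lid:** 44.3° open by the depth fit.
- **Grip:** the opening reads about 9.3 mm, which matches the 10 mm bar.
- **Stillness:** joint speeds are below 0.002 rad/s, and the force on the tool is about 5 N.
- **Bolt:** the knob is where it started, about 15 of 24 mm drawn.

**Bystanders:**
- **Mouse:** unmoved in the last depth check.
- **Vial:** the arm hid it in that last view. The scene picture less than a second earlier showed it standing in place.
- **Lens post:** I never identified it in any view, so I didn't check it. Nothing unexpected was touched.

**What disagreed:** my first grasp closed on nothing, just above the bar. The reported TCP was about 30 mm lower than the real fingertips. Both cameras showed this, so I corrected by camera and the second grasp held.

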